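# Turn the row of stoppers round for the customers

## Task

Move the four pieces from the old wooden rack to the sockets of the white marble display rack in the reverse order, so that the customers across the counter see the row as you see it now: what stands at your left end of the old rack goes to the right end of the display rack, and so on along the row. Each must end fully seated and upright in its own socket, released and still.

Things in the scene. Friction and masses are not known exactly. Their poses are not given: they have to be found in the camera images.
- amber: Amber glass decanter stopper, 110 g, 80 mm tall, round: tapered shank 0-32 mm above the tip (9 mm wide at the tip, 16 at the top), flange 32-38 mm (36 mm wide), head 38-80 mm, eight-sided, 32 mm wide. Origin: shank tip, z up the axis. The flange rests on a socket's rim, so the seated tip is 32 mm below the rack's top; 4 mm play all round.
- boxwood: Corkscrew with pale yellow boxwood grip, brass ferrule, steel worm, 70 g, 80 mm tall, round: tapered shank 0-32 mm above the tip (9 mm wide at the tip, 16 at the top), flange 32-38 mm (36 mm wide), head 38-80 mm, 27 to 29 mm wide. Origin: shank tip, z up the axis. The flange rests on a socket's rim, so the seated tip is 32 mm below the rack's top; 4 mm play all round.
- steel: Polished steel bottle stopper, rubber shank, 130 g, 80 mm tall, round: tapered shank 0-32 mm above the tip (9 mm wide at the tip, 16 at the top), flange 32-38 mm (36 mm wide), head 38-80 mm, 28 mm wide, top rim 33. Origin: shank tip, z up the axis. The flange rests on a socket's rim, so the seated tip is 32 mm below the rack's top; 4 mm play all round.
- blue: Blue ceramic bottle stopper, white flange, cork shank, 90 g, 80 mm tall, round: tapered shank 0-32 mm above the tip (9 mm wide at the tip, 16 at the top), flange 32-38 mm (36 mm wide), head 38-80 mm, 31 mm wide. Origin: shank tip, z up the axis. The flange rests on a socket's rim, so the seated tip is 32 mm below the rack's top; 4 mm play all round.
- block_amber: Socket block of the old rack in which the amber piece stands at the start; fixed. All four look alike: mid-brown wood, 54 (x) by 58 (y) by 36 mm high, a 24 mm socket through its middle. Origin: centre of its underside, 12 mm above the counter; its top is 48 mm above the counter.
- block_boxwood: Socket block of the old rack in which the boxwood piece stands at the start; fixed. All four look alike: mid-brown wood, 54 (x) by 58 (y) by 36 mm high, a 24 mm socket through its middle. Origin: centre of its underside, 12 mm above the counter; its top is 48 mm above the counter.
- block_steel: Socket block of the old rack in which the steel piece stands at the start; fixed. All four look alike: mid-brown wood, 54 (x) by 58 (y) by 36 mm high, a 24 mm socket through its middle. Origin: centre of its underside, 12 mm above the counter; its top is 48 mm above the counter.
- block_blue: Socket block of the old rack in which the blue piece stands at the start; fixed. All four look alike: mid-brown wood, 54 (x) by 58 (y) by 36 mm high, a 24 mm socket through its middle. Origin: centre of its underside, 12 mm above the counter; its top is 48 mm above the counter.
- old_rack: Old rack, fixed: dark steel plinth 70 by 276 by 12 mm with a wooden cheek at each end, carrying the four wooden blocks in a row at y = -96, -32, 32, 96 mm. Origin: centre of its underside on the counter; its y axis points to the robot's left, turned by up to 0.2 rad.
- display_rack: Display rack, fixed, empty: white marble bar 56 (x) by 256 (y) by 48 mm high, a brass plate 50 mm high at each end; four sockets 24 mm wide, 38 deep in its top at x = 0, y = -96, -32, 32, 96 mm. Origin: centre of its underside on the counter; y points to the robot's left, turned up to 0.2 rad. Either rack may be the nearer.
Things that resemble listed ones, but are neither listed nor needed, are in the scene too. What is shaped like the steel but green is not meant.

How it is judged:
At the end, for the whole second after the job is handed in: Each of the four pieces stands in the display-rack socket that mirrors its starting place (leftmost to rightmost and so on): within 10 mm of the socket's centre each way, seated to within 5 mm of full depth, within 0.17 rad of upright, and at rest (((y of block_amber in the frame of old_rack between -0.116 and -0.076 m and y of amber in the frame of display_rack between 0.086 and 0.106 m) or (y of block_amber in the frame of old_rack between -0.052 and -0.012 m and y of amber in the frame of display_rack between 0.022 and 0.042 m) or (y of block_amber in the frame of old_rack between 0.012 and 0.052 m and y of amber in the frame of display_rack between -0.042 and -0.022 m) or (y of block_amber in the frame of old_rack between 0.076 and 0.116 m and y of amber in the frame of display_rack between -0.106 and -0.086 m)) and x of amber in the frame of display_rack between -0.01 and 0.01 m and z of amber in the frame of display_rack between 0.011 and 0.021 m and angle between each of amber, boxwood, steel, blue's own z axis and vertical below 0.17 rad and linear speed of each of amber, boxwood, steel, blue below 0.03 m/s and ((y of block_boxwood in the frame of old_rack between -0.116 and -0.076 m and y of boxwood in the frame of display_rack between 0.086 and 0.106 m) or (y of block_boxwood in the frame of old_rack between -0.052 and -0.012 m and y of boxwood in the frame of display_rack between 0.022 and 0.042 m) or (y of block_boxwood in the frame of old_rack between 0.012 and 0.052 m and y of boxwood in the frame of display_rack between -0.042 and -0.022 m) or (y of block_boxwood in the frame of old_rack between 0.076 and 0.116 m and y of boxwood in the frame of display_rack between -0.106 and -0.086 m)) and x of boxwood in the frame of display_rack between -0.01 and 0.01 m and z of boxwood in the frame of display_rack between 0.011 and 0.021 m and ((y of block_steel in the frame of old_rack between -0.116 and -0.076 m and y of steel in the frame of display_rack between 0.086 and 0.106 m) or (y of block_steel in the frame of old_rack between -0.052 and -0.012 m and y of steel in the frame of display_rack between 0.022 and 0.042 m) or (y of block_steel in the frame of old_rack between 0.012 and 0.052 m and y of steel in the frame of display_rack between -0.042 and -0.022 m) or (y of block_steel in the frame of old_rack between 0.076 and 0.116 m and y of steel in the frame of display_rack between -0.106 and -0.086 m)) and x of steel in the frame of display_rack between -0.01 and 0.01 m and z of steel in the frame of display_rack between 0.011 and 0.021 m and ((y of block_blue in the frame of old_rack between -0.116 and -0.076 m and y of blue in the frame of display_rack between 0.086 and 0.106 m) or (y of block_blue in the frame of old_rack between -0.052 and -0.012 m and y of blue in the frame of display_rack between 0.022 and 0.042 m) or (y of block_blue in the frame of old_rack between 0.012 and 0.052 m and y of blue in the frame of display_rack between -0.042 and -0.022 m) or (y of block_blue in the frame of old_rack between 0.076 and 0.116 m and y of blue in the frame of display_rack between -0.106 and -0.086 m)) and x of blue in the frame of display_rack between -0.01 and 0.01 m and z of blue in the frame of display_rack between 0.011 and 0.021 m); the robot touches nothing.
It also fails if it takes over 88 s, if anything falls off the work surface, if the arm or the gripper's body presses on something with over 40 N, if the wrist force passes 120 N, or if a joint passes its speed limit or range.

## Robot

A 6-joint arm with a two-finger parallel gripper is mounted at the origin on the work surface. World frame = base frame: x ahead of the robot, y to its left, z up, the work surface at z = 0. Lengths are in m, angles in rad, forces in N, time in s.
With the tool pointing down it reaches from about 0.3 to 0.775 m from the base axis. Payload 14.6 kg.
Tool frame: the origin (TCP) lies at the very end of the fingers, on their centre line; the grasp point (between the pads) lies 19 mm behind it; z points along the fingers, y is the line along which they close (so a half turn about z gives the same grasp; the last joint's range is limited). The gripper opens to 94 mm and grips with 3 to 60 N. Pads are 16 mm wide; open, the fingers measure 119 mm over their backs; the gripper's body (75 mm by 177 mm) begins 78 mm behind the grasp point.
Start: joints at [1.093, 0.3, 1.521, -0, 1.321, -0.067], TCP at [0.22, 0.504, 0.205] pointing down, gripper open.
Joint ranges: [-3.03, 3.03], [-0.79, 2.21], [0.23, 2.52], [-1.04, 4.18], [0, 3.07], [-2.55, 2.55]. Speed limits (rad/s): [2.22, 2.22, 2.57, 3.14, 3.14, 3.14].

## Interface

Orientations are given as [roll, pitch, yaw] about the fixed x, y, z axes, in that order (R = Rz(yaw) Ry(pitch) Rx(roll)).
In Python, from station import ctrl, camera, camera_info, finder gives the robot as it stands.
- The arm moves only by the tool carry_out, never from a script. Its argument "motion" is a list of rows, each a list of 2 entries, a list of its own where there are three numbers: the shift along the tool's x, y, z as a fraction of full scale, then the turn about the tool's z as a fraction of full scale. A call has 1 to 12 rows; each row is the pose to reach, as a shift and turn from the pose commanded when the call began, along the tool's axes at that moment, turning the shorter way round; what a row does not reach only later rows make up. Full scale, the value 1, is 200 mm for a shift and 360 degrees for a turn. A row lasts 1/10 s, in which the tool goes at most 50 mm and 8.59 degrees, less where a joint would pass 70% of its speed; a pose out of reach is approached as far as the arm can. A call with a number of a shift or a turn outside -1 to 1 is refused whole. A call with a gripper value outside its range is refused whole. "hand" is the closure, from -1 (fully open) to 1 (shut), set as the call begins (left out, the last holds). The fingers move at their own pace and stop on an object; "force" is the grip in N (left out, the last holds). Time passes only in rows, so rows that repeat a pose let the fingers close. It gives the time, the measured TCP pose, the force, the opening and the grip force at its end, in the units of the state.
- ctrl.get_obs(): the state, without advancing time (a new reading comes with each control period).
- camera(name): name is "scene" or "top" or "wrist"; returns (picture, depth): 400x640x3 uint8, blue, green, red; 400x640 float32, m along the optical axis (not along the pixel's ray), 0 where there is no reading.
- camera_info(name): a dict with "camera_matrix" (3x3 intrinsics, pixels), "dist_coeffs" ([k1, k2, p1, p2, k3] as OpenCV has them; the pictures are not rectified), "origin" and "attitude" of the camera in the world. Camera axes: x right, y down, z forward; pixel columns grow to the right and rows downward; lengths in m; the calibration is good to about 2 mm. A picture is of the moment at which its call begins: read the wrist's pose just before it. camera_info takes no time and is no camera call; for the wrist camera it gives the pose at the moment of the call.
- ctrl.hand_in(): hands the job in; it is judged then, once.
Trained networks look in the newest picture that a camera, given by its name, has taken for a name from the list of things; names that differ only in an ending like _2 or _b are one class to them, and where a whole thing is asked for, a point or a joint stands for the part that bears it (a point fixed in the world has none). Each returns a list of dicts, best first, with "conf" (0 to 1); they miss things now and then, are a little off and sometimes report something else, mostly with a low value. They report only what shows in the picture. A call takes as long as a camera call. They do not tell look-alikes from the thing itself.
- finder.boxes_of(camera, query): "location" ([column, row] in pixels, amid what is visible of it).
- finder.cut_out(camera, query): "mask" (400x640 bool, what is visible of it) and "location" ([column, row] in pixels, amid what is visible of it).
- finder.pinpoint(camera, query): "location" ([column, row] in pixels: a listed point, or the origin of a listed thing).
The state is a dict: "time_s": time; "qpos": joint angles; "joint_vel": joint speeds; "tau": joint torques, N m; "ee_pos": TCP position; "eef_rot": TCP orientation; "force": force on the tool from outside, world axes, zero at the start; "moment": the same for the moment, N m; "grip_width": finger opening in m; "grip_force": force on a finger pad.
Only numpy, scipy, OpenCV 4.12 (cv2) and the standard library are available. Lean on these libraries where they do the work, as an engineer would, in place of code of your own. Each camera call takes 0.05 s, during which the arm holds its last target. There are 200 camera calls.

## Working session

There is one attempt and no reset: what is moved stays moved. The work goes in short steps, Python scripts to look and compute and a tool call to move; the robot and the scene stay as the last step left them, time stands still between calls to the robot, and variables do not carry over. Pictures are saved under pics/ and viewed, at most 14 in all, crops included, and the job is handed in when it is done.

Besides the shell and the picture viewer there is one more tool, called as name(argument=value, ...), one argument or row to a line, values as JSON. carry_out: Moves the arm, as the interface text tells. Its arguments: {"type":"object","properties":{"motion":{"type":"array","items":{"type":"array"}},"hand":{"type":"number"},"force":{"type":"number"}},"required":["motion"]}

```bash
mkdir -p pics; cat > h.py <<'E'
import numpy as np, cv2
from scipy.spatial.transform import Rotation as R
from station import ctrl, camera, camera_info, finder
def att(info):
    a=np.array(info["attitude"],float)
    return a if a.shape==(3,3) else (R.from_euler('xyz',a).as_matrix() if a.size==3 else R.from_quat(a).as_matrix())
def world(info,px,depth):
    K=np.array(info["camera_matrix"],float);D=np.array(info["dist_coeffs"],float)
    n=cv2.undistortPoints(np.array(px,float).reshape(-1,1,2),K,D)[:,0]
    d=np.asarray(depth,float).reshape(-1,1)
    return (np.c_[n,np.ones(len(n))]*d)@att(info).T+np.array(info["origin"])
def plane(info,px,z):
    o=np.array(info["origin"]);a=world(info,px,np.ones(len(np.array(px,float).reshape(-1,2))))-o
    return o+a*((z-o[2])/a[:,2:3])
E
python3 - <<'E'
from h import *
for c in ("scene","top"):
    p,d=camera(c);cv2.imwrite(f"pics/{c}0.png",p);i=camera_info(c);print(c,i)
    np.savez(f"{c}0.npz",p=p,d=d)
    for q in ("amber","boxwood","steel","blue","display_rack","old_rack"):
        print(q,[(np.round(r["location"]).tolist(),round(r["conf"],2)) for r in finder.pinpoint(c,q)][:4])
print(ctrl.get_obs())
E
```

```text
scene {'camera_matrix': array([[453.75923087,   0.        , 322.4811659 ],
       [  0.        , 453.75923087, 200.45516154],
       [  0.        ,   0.        ,   1.        ]]), 'dist_coeffs': array([0.02181659, 0.        , 0.        , 0.        , 0.        ]), 'origin': array([ 0.78499851, -0.52475402,  0.48595657]), 'attitude': array([-2.17580042,  0.00922375,  0.51779849])}
amber [([330.0, 200.0], 0.57)]
boxwood [([303.0, 244.0], 0.68)]
steel [([341.0, 182.0], 0.76), ([297.0, 183.0], 0.62)]
blue [([318.0, 219.0], 0.7)]
display_rack [([413.0, 258.0], 0.72)]
old_rack [([327.0, 216.0], 0.66)]
top {'camera_matrix': array([[368.0138744 ,   0.        , 323.80605467],
       [  0.        , 368.0138744 , 197.61099884],
       [  0.        ,   0.        ,   1.        ]]), 'dist_coeffs': array([-0.02391571,  0.        ,  0.        ,  0.        ,  0.        ]), 'origin': array([0.41344988, 0.03073859, 0.84586112]), 'attitude': array([-3.09443715,  0.01531891, -1.58516655])}
amber [([309.0, 198.0], 0.5)]
boxwood [([367.0, 185.0], 0.64)]
steel [([236.0, 283.0], 0.67), ([261.0, 264.0], 0.64), ([292.0, 247.0], 0.52), ([285.0, 204.0], 0.51)]
blue [([334.0, 191.0], 0.61)]
display_rack [([332.0, 118.0], 0.98)]
old_rack [([327.0, 191.0], 0.61)]
{'time_s': 0.7, 'qpos': array([ 1.09341940e+00,  2.99914134e-01,  1.52101532e+00, -7.05007382e-06,
        1.32068440e+00, -6.66049747e-02]), 'joint_vel': array([-0.00118417, -0.0019642 , -0.00067867, -0.00301565, -0.00236009,
       -0.00011212]), 'tau': array([-1.01412199e-03, -5.31576276e+01, -3.52877855e+01,  7.07967114e-02,
        2.12839781e-02,  1.03474417e-05]), 'ee_pos': array([0.21962566, 0.50423306, 0.20543134]), 'eef_rot': array([-3.14157104e+00,  5.40424250e-06,  2.73082245e+00]), 'force': array([0.07711658, 0.34116717, 0.54177637]), 'moment': array([ 0.05328505,  0.01662396, -0.00867801]), 'grip_force': 0.0, 'grip_width': 0.09396294603125414}
```

View pics/top0.png

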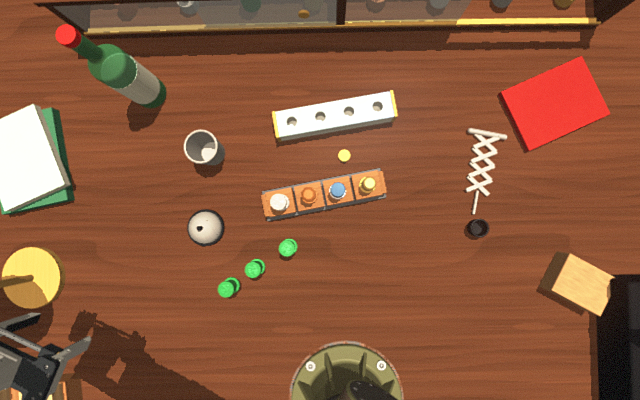

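View pics/scene0.png

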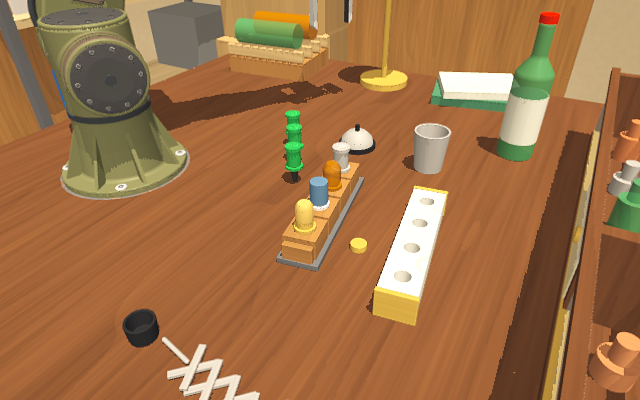

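The top view shows the old rack, from my left: steel (279,202), amber (309,195), blue (338,190), boxwood (368,184). The display rack has sockets at (291,121), (320,116), (349,111) and (378,106). The green pieces, the yellow disc and the items on the shelf are decoys. The mapping is therefore steel → y −96, amber → −32, blue → +32, boxwood → +96.

```bash
python3 - <<'E'
from h import *
def fit(P,ys):  # 4 pts -> origin,yaw
    P=P[:,:2];c=P.mean(0);v=(P*np.array(ys)[:,None]).sum(0);return np.round(c,4),round(float(np.arctan2(-v[0],v[1])),4),np.round(np.linalg.norm(P[0]-P[3]),4)
ys=[.096,.032,-.032,-.096]
for c,soc in (("top",[(291,121),(320,116),(349,111),(378,106)]),("scene",[(428,201),(420,222),(411,247),(402,277)])):
    f=np.load(c+"0.npz");p,d=f["p"],f["d"];i=camera_info(c)
    g=cv2.cvtColor(p,cv2.COLOR_BGR2GRAY);hsv=cv2.cvtColor(p,cv2.COLOR_BGR2HSV)
    v,u=np.mgrid[0:400,0:640];W=world(i,np.c_[u.ravel(),v.ravel()],d.ravel()).reshape(400,640,3)
    # display top: points near z .048 in region
    m=(abs(W[...,2]-.049)<.006)&(W[...,0]>.5)&(W[...,0]<.72)&(abs(W[...,1]-.01)<.2)
    print(c,m.sum(),"z",np.median(W[...,2][m]))
    S=[]
    for (a,b) in soc:
        w=np.zeros((400,640),bool);w[b-9:b+10,a-11:a+12]=1
        e=plane(i,np.c_[u[w],v[w]],.048);z=W[...,2][w]
        low=z<.043
        S.append([*e[low,:2].mean(0),low.sum()])
    S=np.array(S);print("sockets",np.round(S,4).tolist(),fit(S,ys))
    r=cv2.minAreaRect(W[m][:,:2].astype(np.float32)*1000);print("rect",r)
    for hgt in (.086,):
      H=[]
      m2=(W[...,2]>.08)&(W[...,2]<.105)&(W[...,0]>.36)&(W[...,0]<.5)&(abs(W[...,1]-.04)<.14)
      n,l,st,cen=cv2.connectedComponentsWithStats(m2.astype(np.uint8))
      for k in range(1,n):
        if st[k,4]>20:
          q=W[l==k]; cc,rr=cv2.minEnclosingCircle(q[:,:2].astype(np.float32)); print("head",np.round(cc,4),round(rr,4),"mean",np.round(q.mean(0),4),"maxz",q[:,2].max().round(4),st[k,4])
E
```

```text
top 2898 z 0.04748860201722721
sockets [[0.6203, 0.1122, 89.0], [0.6301, 0.0493, 87.0], [0.6406, -0.0136, 88.0], [0.6507, -0.0769, 89.0]] (array([0.6354, 0.0177]), 0.16, np.float64(0.1915))
rect ((577.4473876953125, 7.9561920166015625), (177.39694213867188, 272.7882385253906), 9.199799537658691)
head [ 0.4785 -0.0509] 0.0146 mean [ 0.4777 -0.0503  0.0934] maxz 0.0983 157
head [0.4661 0.0143] 0.0153 mean [0.4661 0.0145 0.0949] maxz 0.0991 179
head [0.4572 0.0748] 0.0154 mean [0.457  0.0744 0.0925] maxz 0.0978 170
head [0.4431 0.1365] 0.0166 mean [0.4427 0.1364 0.0952] maxz 0.0988 206
scene 4073 z 0.046098578281573266
sockets [[0.6224, 0.1057, 73.0], [0.6326, 0.0428, 90.0], [0.6427, -0.0193, 117.0], [0.6527, -0.082, 142.0]] (array([0.6376, 0.0118]), 0.1604, np.float64(0.1902))
rect ((577.394287109375, 5.5074920654296875), (179.00616455078125, 273.2369384765625), 9.218952178955078)
head [0.4435 0.1353] 0.018 mean [0.4457 0.1311 0.0908] maxz 0.0952 208
head [0.4586 0.0716] 0.0153 mean [0.4614 0.0676 0.0887] maxz 0.095 194
head [0.4676 0.0105] 0.0154 mean [0.4702 0.0071 0.0902] maxz 0.0952 259
head [ 0.4795 -0.0525] 0.0148 mean [ 0.4819 -0.0576  0.0896] maxz 0.0954 248
```

```bash
cat >> h.py <<'E'
def to(x,y,z,yaw=None):
    o=ctrl.get_obs();T=R.from_euler('xyz',o["eef_rot"]).as_matrix()
    s=T.T@(np.array([x,y,z])-o["ee_pos"])/.2
    t=0 if yaw is None else -((yaw-o["eef_rot"][2]+np.pi)%(2*np.pi)-np.pi)/(2*np.pi)
    print("t",round(o["time_s"],2),"shift",np.round(s,4),"turn",round(t,4))
E
python3 -c "
from h import *
to(.33,.32,.19,1.746)"
```

```text
t 0.7 shift [-0.8738 -0.6242  0.0772] turn 0.1567
```

carry_out(
  motion=[
    [[-0.87,-0.62,0.08],0.157],
    [[-0.87,-0.62,0.08],0.157],
    [[-0.87,-0.62,0.08],0.157],
    [[-0.87,-0.62,0.08],0.157],
    [[-0.87,-0.62,0.08],0.157],
    [[-0.87,-0.62,0.08],0.157],
    [[-0.87,-0.62,0.08],0.157],
    [[-0.87,-0.62,0.08],0.157],
    [[-0.87,-0.62,0.08],0.157],
  ],
  hand=-1,
  force=25,
)

```text
time_s: 1.6
ee_pos: [0.3296, 0.3211, 0.1895]
eef_rot: [3.141, -0.0, 1.747]
force: [-0.3, 0.5, -0.0]
grip_width: 0.0943
grip_force: 0.0
```

```bash
python3 -c "
from h import *
print(ctrl.get_obs()['ee_pos'],ctrl.get_obs()['eef_rot'])
to(.4435,.1365,.15,1.746)"
```

```text
[0.32960796 0.32112075 0.18949466] [ 3.14148845e+00 -2.01281456e-05  1.74733573e+00]
t 1.6 shift [-1.0088  0.3985  0.1975] turn 0.0002
```

carry_out(
  motion=[
    [[-1,0.4,0.1],0],
    [[-1,0.4,0.1],0],
    [[-1,0.4,0.1],0],
    [[-1,0.4,0.1],0],
    [[-1,0.4,0.1],0],
    [[-1,0.4,0.1],0],
    [[-1,0.4,0.1],0],
    [[-1,0.4,0.1],0],
  ],
)

```text
time_s: 2.4
ee_pos: [0.4425, 0.1389, 0.1696]
eef_rot: [3.141, -0.0, 1.747]
force: [-0.9, 0.2, 0.1]
grip_width: 0.0939
grip_force: 0.0
```

```bash
cat > look.py <<'E'
from h import *
import sys
i=camera_info("wrist");p,d=camera("wrist");cv2.imwrite(f"pics/{sys.argv[1]}.png",p);np.savez(sys.argv[1]+".npz",p=p,d=d,o=i["origin"],a=i["attitude"])
v,u=np.mgrid[0:400,0:640];W=world(i,np.c_[u.ravel(),v.ravel()],d.ravel()).reshape(400,640,3)
o=ctrl.get_obs();print(o["time_s"],o["ee_pos"],o["eef_rot"],i["origin"])
for q in ("steel","amber","blue","boxwood"):
    for r in finder.cut_out("wrist",q)[:3]:
        P=W[r["mask"]&(d>0)];
        if len(P)<5: continue
        t=P[:,2].max() if len(P)<50 else np.percentile(P[:,2],98);top=P[P[:,2]>t-.012]
        c,rr=cv2.minEnclosingCircle(top[:,:2].astype(np.float32))
        print(q,round(r["conf"],2),np.round(r["location"]).tolist(),"top z",round(float(t),4),"c",np.round(c,4),"r",round(rr,4),"mean",np.round(top.mean(0)[:2],4))
E
python3 look.py w1; python3 -c "
from h import *
to(.4435,.1365,.057,1.746)"
```

```text
2.45 [0.44252178 0.13896595 0.16962676] [ 3.14134424e+00 -1.26473093e-04  1.74665564e+00] [0.42984137 0.2161907  0.34885103]
steel 0.95 [314.0, 206.0] top z 0.0973 c [0.4448 0.1368] r 0.0168 mean [0.4446 0.1376]
steel 0.93 [216.0, 201.0] top z 0.0813 c [0.3479 0.1221] r 0.0171 mean [0.3485 0.123 ]
steel 0.87 [178.0, 120.0] top z 0.0814 c [0.3047 0.1931] r 0.0169 mean [0.3054 0.1937]
amber 0.78 [318.0, 258.0] top z 0.0969 c [0.4592 0.0748] r 0.0162 mean [0.4585 0.0786]
blue 0.91 [317.0, 298.0] top z 0.0786 c [0.4669 0.0225] r 0.0128 mean [0.466  0.0276]
boxwood 0.75 [315.0, 356.0] top z 0.0968 c [0.4578 0.0551] r 0.1059 mean [ 0.4759 -0.0281]
boxwood 0.72 [455.0, 248.0] top z 0.0504 c [0.6334 0.0397] r 0.1171 mean [0.6228 0.0881]
t 2.65 shift [-0.0103  0.002   0.5627] turn -0.0001
```

View pics/w1.png

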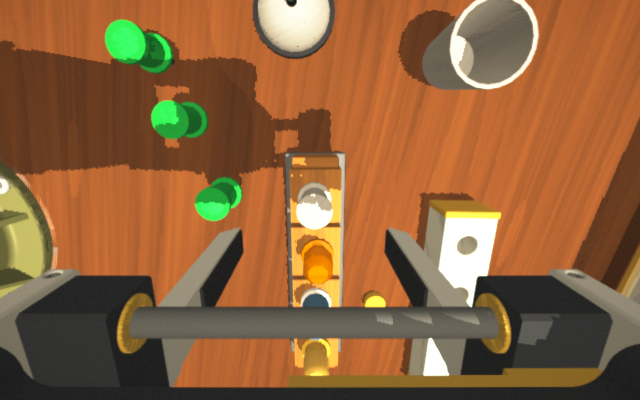

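The wrist picture shows the steel piece at (314,206), centred between the open fingers. The rest of the row lies below it, and the display rack is at right.

carry_out(
  motion=[
    [[-0.011,0.006,0.25],0],
    [[-0.011,0.006,0.45],0],
    [[-0.011,0.006,0.56],0],
    [[-0.011,0.006,0.56],0],
    [[-0.011,0.006,0.56],0],
    [[-0.011,0.006,0.56],0],
  ],
)

```text
time_s: 3.25
ee_pos: [0.4454, 0.1362, 0.059]
eef_rot: [3.139, -0.0, 1.745]
force: [0.2, -0.6, 0.4]
grip_width: 0.0938
grip_force: 0.0
```

carry_out(
  motion=[
    [[0,0,0],0],
    [[0,0,0],0],
    [[0,0,0],0],
    [[0,0,0],0],
    [[0,0,0],0],
    [[0,0,0],0],
    [[0,0,0],0],
    [[0,0,0],0],
  ],
  hand=1,
  force=25,
)

```text
time_s: 4.05
ee_pos: [0.4445, 0.1359, 0.0574]
eef_rot: [-3.141, -0.0, 1.744]
force: [-0.4, -0.2, 0.3]
grip_width: 0.0332
grip_force: 0.0
```

```bash
python3 -c "
from h import *
o=ctrl.get_obs();print(o['ee_pos'],o['grip_width'],o['grip_force'],o['force'])"
```

```text
[0.44450865 0.13593073 0.05740701] 0.0331580989101483 0.0 [-0.39914755 -0.18803408  0.2953013 ]
```

carry_out(
  motion=[
    [[0,0,0],0],
    [[0,0,0],0],
    [[0,0,0],0],
    [[0,0,0],0],
  ],
)

```text
time_s: 4.45
ee_pos: [0.4445, 0.1359, 0.0574]
eef_rot: [-3.142, -0.0, 1.744]
force: [0.4, 0.1, 0.4]
grip_width: 0.0274
grip_force: 25.0
```

carry_out(
  motion=[
    [[0,0,-0.15],0],
    [[0,0,-0.35],0],
    [[0,0,-0.53],0],
    [[0,0,-0.53],0],
    [[-0.2,0.2,-0.53],0],
    [[-0.4,0.4,-0.53],0],
    [[-0.6,0.6,-0.53],0],
    [[-0.7,0.83,-0.53],0],
    [[-0.7,0.83,-0.53],0],
    [[-0.7,0.83,-0.53],0],
  ],
)

```text
time_s: 5.45
ee_pos: [0.6332, 0.0254, 0.161]
eef_rot: [-3.139, -0.0, 1.743]
force: [-0.9, 0.1, -0.7]
grip_width: 0.0278
grip_force: 25.0
```

```bash
python3 look.py w2; python3 -c "
from h import *
print(ctrl.get_obs()['grip_width'])
to(.6518,-.0772,.157,1.746)"
```

```text
5.5 [0.63211221 0.02620981 0.16134811] [-3.13905224e+00 -5.06600757e-04  1.74343540e+00] [0.62130858 0.10277582 0.34024055]
steel 0.77 [26.0, 47.0] top z 0.0801 c [0.3572 0.1213] r 0.0139 mean [0.362  0.1214]
steel 0.65 [314.0, 255.0] top z 0.2006 c [0.6346 0.0266] r 0.017 mean [0.634 0.028]
amber 0.93 [129.0, 118.0] top z 0.0969 c [0.4612 0.0752] r 0.015 mean [0.4635 0.0758]
blue 0.91 [136.0, 187.0] top z 0.097 c [0.4689 0.0142] r 0.0156 mean [0.4708 0.0157]
blue 0.24 [312.0, 254.0] top z 0.2006 c [0.6346 0.0266] r 0.017 mean [0.6341 0.028 ]
boxwood 0.8 [149.0, 251.0] top z 0.0966 c [ 0.4804 -0.0495] r 0.0144 mean [ 0.4827 -0.0467]
0.02749382745884292
t 5.7 shift [-0.5319  0.0093  0.0322] turn -0.0002
```

View pics/w2.png

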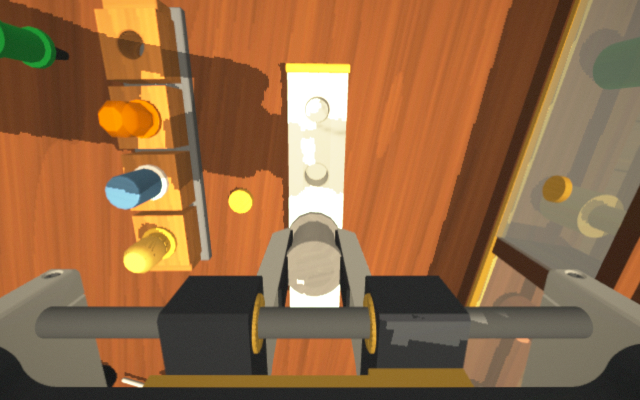

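The wrist picture shows the steel piece held upright at (314,255). The left display sockets are at (317,109) and (316,174), with the brass end at the top.

```bash
cat > soc.py <<'E'
from h import *
import sys
def soc(name,pts):
    f=np.load(name+".npz");i=dict(camera_info("wrist"),origin=f["o"],attitude=f["a"]);d=f["d"]
    v,u=np.mgrid[0:400,0:640];W=world(i,np.c_[u.ravel(),v.ravel()],d.ravel()).reshape(400,640,3)
    for a,b in pts:
        w=np.zeros((400,640),bool);w[b-18:b+19,a-20:a+21]=1
        w&=(W[...,2]<.0445)&(d>0);e=plane(i,np.c_[u[w],v[w]],.048)
        print("socket",np.round(e.mean(0),4),w.sum(),cv2.minEnclosingCircle(e[:,:2].astype(np.float32)))
    for s,lab in ((1,"edges"),):
        m=(abs(W[...,2]-.048)<.003)&(u>270)&(u<365)
        ys=sorted(set(v[m]))
        for y in ys[8:150:20]:
            us=u[y][m[y]];e=plane(i,[(us.min()-.5,y),(us.max()+.5,y)],.048);print(y,np.round(e.mean(0),4),round(np.linalg.norm(e[0]-e[1]),4))
soc(sys.argv[1],eval(sys.argv[2]))
E
python3 soc.py w2 "[(317,109),(316,174)]"
```

```text
socket [0.6224 0.1124 0.048 ] 503 ((0.6224137544631958, 0.11230114847421646), 0.011884470470249653)
socket [0.6325 0.0498 0.048 ] 414 ((0.6325064301490784, 0.049586012959480286), 0.01178040448576212)
72 [0.6168 0.1449 0.048 ] 0.0582
92 [0.6198 0.1277 0.048 ] 0.0555
112 [0.623 0.11  0.048] 0.0564
132 [0.6258 0.0915 0.048 ] 0.0564
152 [0.6286 0.0724 0.048 ] 0.0565
172 [0.6321 0.0527 0.048 ] 0.0555
192 [0.6352 0.0322 0.048 ] 0.0555
212 [0.639  0.0109 0.048 ] 0.0565
```

carry_out(
  motion=[
    [[-0.25,0.005,0],0],
    [[-0.5,0.009,0],0],
    [[-0.533,0.009,0],0],
    [[-0.533,0.009,0],0],
    [[-0.533,0.009,0],0],
    [[-0.533,0.009,0.2],0],
    [[-0.533,0.009,0.3],0],
    [[-0.533,0.009,0.3],0],
    [[-0.533,0.009,0.3],0],
  ],
)

```text
time_s: 6.6
ee_pos: [0.6527, -0.0769, 0.1045]
eef_rot: [3.141, 0.0, 1.746]
force: [0.2, 0.4, -0.2]
grip_width: 0.0273
grip_force: 25.0
```

```bash
python3 look.py w3|grep -v blue; python3 -c "
from h import *
to(.6518,-.0772,.0585,1.746)"
```

```text
6.65 [ 0.65305583 -0.07720207  0.10526296] [3.13946206e+00 7.38074962e-04 1.74543198e+00] [6.39938803e-01 4.60842814e-04 2.83752860e-01]
steel 0.74 [97.0, 11.0] top z 0.0489 c [0.4626 0.0504] r 0.0281 mean [0.4645 0.0492]
steel 0.67 [313.0, 258.0] top z 0.1441 c [ 0.6532 -0.0758] r 0.0171 mean [ 0.6534 -0.0742]
steel 0.37 [116.0, 67.0] top z 0.0492 c [0.4691 0.0131] r 0.0395 mean [0.4783 0.0129]
boxwood 0.84 [84.0, 152.0] top z 0.0968 c [ 0.4805 -0.0502] r 0.0152 mean [ 0.4844 -0.0491]
t 6.85 shift [ 0.0045 -0.0049  0.2311] turn -0.0002
```

View pics/w3.png

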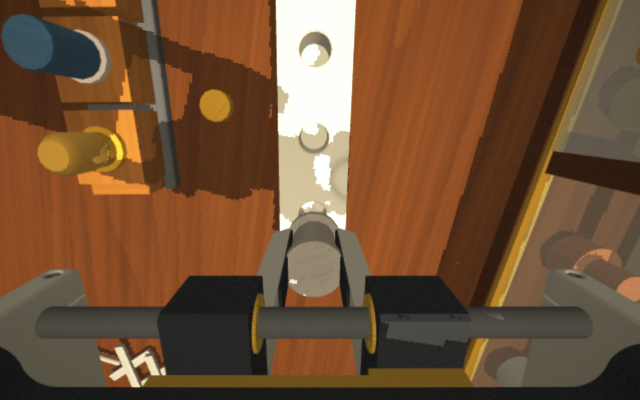

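The wrist picture shows the held steel piece centred over the bar at column 314. Free sockets are visible at (315,49) and (314,137), and one is partly visible at (314,210).

```bash
python3 soc.py w3 "[(315,49),(314,137)]"; python3 -c "
from h import *
print(ctrl.get_obs()['ee_pos'])"
```

```text
socket [0.6326 0.049  0.048 ] 874 ((0.632608950138092, 0.04912186414003372), 0.01188854593783617)
socket [ 0.6427 -0.0135  0.048 ] 713 ((0.642734944820404, -0.013724611140787601), 0.011868038214743137)
8 [0.6281 0.0755 0.048 ] 0.0559
28 [0.6303 0.0631 0.048 ] 0.0554
48 [0.6326 0.0502 0.048 ] 0.0563
68 [0.6346 0.0368 0.048 ] 0.0565
88 [0.6371 0.0231 0.048 ] 0.0559
108 [0.6392 0.0088 0.048 ] 0.0561
128 [ 0.6415 -0.006   0.048 ] 0.0563
148 [ 0.6442 -0.0212  0.048 ] 0.0557
[ 0.65283664 -0.07789869  0.10472321]
```

carry_out(
  motion=[
    [[0,0,0.1],0],
    [[0,0,0.18],0],
    [[0,0,0.23],0],
    [[0,0,0.23],0],
    [[0,0,0.23],0],
  ],
)

```text
time_s: 7.35
ee_pos: [0.6524, -0.078, 0.0573]
eef_rot: [-3.141, -0.0, 1.744]
force: [-0.8, 0.8, -1.7]
grip_width: 0.0278
grip_force: 25.0
```

carry_out(
  motion=[
    [[0,0,0],0],
    [[0,0,0],0],
    [[0,0,0],0],
    [[0,0,0],0],
    [[0,0,0],0],
    [[0,0,0],0],
  ],
  hand=-1,
)

```text
time_s: 7.95
ee_pos: [0.6524, -0.078, 0.0575]
eef_rot: [3.141, 0.0, 1.744]
force: [0.1, 0.1, 0.4]
grip_width: 0.0725
grip_force: 0.0
```

carry_out(
  motion=[
    [[0,0,-0.2],0],
    [[0,0,-0.4],0],
    [[0,0,-0.5],0],
    [[0,0,-0.5],0],
    [[0,0,-0.5],0],
  ],
)

```text
time_s: 8.45
ee_pos: [0.6521, -0.078, 0.1567]
eef_rot: [-3.141, -0.0, 1.744]
force: [0.9, 0.0, 0.0]
grip_width: 0.0938
grip_force: 0.0
```

```bash
python3 look.py w4; python3 -c "
from h import *
to(.4590,.0745,.157,1.746)"
```

```text
8.5 [ 0.6518546  -0.07794055  0.15587722] [-3.13968048e+00 -6.93386311e-04  1.74425798e+00] [ 0.63977393 -0.00064689  0.33598839]
steel 0.89 [314.0, 206.0] top z 0.0974 c [ 0.6537 -0.0769] r 0.0168 mean [ 0.6536 -0.076 ]
amber 0.91 [123.0, 6.0] top z 0.0707 c [0.4629 0.0626] r 0.0084 mean [0.4641 0.0617]
blue 0.78 [112.0, 62.0] top z 0.0971 c [0.469  0.0141] r 0.0157 mean [0.4713 0.0142]
boxwood 0.6 [128.0, 145.0] top z 0.097 c [ 0.4804 -0.0508] r 0.0146 mean [ 0.4834 -0.0497]
t 8.7 shift [ 0.9174 -0.8191 -0.002 ] turn -0.0003
```

carry_out(
  motion=[
    [[0.3,-0.27,0],0],
    [[0.5,-0.45,0],0],
    [[0.7,-0.63,0],0],
    [[0.918,-0.819,0],0],
    [[0.918,-0.819,0],0],
    [[0.918,-0.819,0],0],
    [[0.918,-0.819,0],0],
    [[0.918,-0.819,0.15],0],
    [[0.918,-0.819,0.2],0],
    [[0.918,-0.819,0.2],0],
  ],
)

```text
time_s: 9.7
ee_pos: [0.4591, 0.0739, 0.116]
eef_rot: [-3.138, -0.0, 1.743]
force: [0.2, 0.2, 0.8]
grip_width: 0.0943
grip_force: 0.0
```

```bash
python3 look.py w5; python3 -c "
from h import *
to(.4592,.0747,.0575,1.746)"
```

```text
9.75 [0.45958401 0.07406863 0.11714538] [-3.13999634e+00 -7.38540934e-05  1.74357086e+00] [0.44728043 0.15133785 0.29531307]
steel 0.86 [182.0, 136.0] top z 0.0813 c [0.3477 0.1224] r 0.0175 mean [0.3489 0.1226]
steel 0.72 [131.0, 29.0] top z 0.0812 c [0.305  0.1934] r 0.0173 mean [0.3067 0.1909]
amber 0.97 [312.0, 220.0] top z 0.097 c [0.4591 0.0752] r 0.0159 mean [0.4587 0.0776]
blue 0.66 [312.0, 283.0] top z 0.0968 c [0.4681 0.0151] r 0.0153 mean [0.4671 0.0212]
boxwood 0.89 [311.0, 356.0] top z 0.0965 c [ 0.4801 -0.0494] r 0.0148 mean [ 0.4791 -0.0437]
t 9.95 shift [ 0.0018 -0.0036  0.3037] turn -0.0003
```

carry_out(
  motion=[
    [[0.004,-0.002,0.2],0],
    [[0.004,-0.002,0.3],0],
    [[0.004,-0.002,0.3],0],
    [[0.004,-0.002,0.3],0],
  ],
)

```text
time_s: 10.35
ee_pos: [0.4593, 0.0753, 0.0584]
eef_rot: [3.141, 0.0, 1.744]
force: [0.4, 0.1, 1.2]
grip_width: 0.0943
grip_force: 0.0
```

carry_out(
  motion=[
    [[0,0,0],0],
    [[0,0,0],0],
    [[0,0,0],0],
    [[0,0,0],0],
    [[0,0,0],0],
    [[0,0,0],0],
    [[0,0,0],0],
    [[0,0,0],0],
    [[0,0,0],0],
    [[0,0,0],0],
    [[0,0,0],0],
  ],
  hand=1,
)

```text
time_s: 11.45
ee_pos: [0.4588, 0.0753, 0.0574]
eef_rot: [-3.142, -0.0, 1.744]
force: [-0.7, -0.3, 0.1]
grip_width: 0.0311
grip_force: 25.0
```

```bash
python3 -c "
from h import *
to(.6426,-.0142,.157,1.744)"
```

```text
t 11.45 shift [-0.5994  0.8279 -0.4978] turn 0.0
```

carry_out(
  motion=[
    [[0,0,-0.2],0],
    [[0,0,-0.4],0],
    [[0,0,-0.5],0],
    [[0,0,-0.5],0],
    [[-0.18,0.25,-0.5],0],
    [[-0.36,0.5,-0.5],0],
    [[-0.6,0.828,-0.5],0],
    [[-0.6,0.828,-0.5],0],
    [[-0.6,0.828,-0.5],0],
    [[-0.6,0.828,-0.5],0],
    [[-0.6,0.828,-0.35],0],
    [[-0.6,0.828,-0.25],0],
  ],
)

```text
time_s: 12.65
ee_pos: [0.6411, -0.0134, 0.1058]
eef_rot: [-3.14, -0.0, 1.745]
force: [1.4, -0.4, -1.9]
grip_width: 0.0314
grip_force: 25.0
```

```bash
python3 look.py w6|grep -v blue; python3 -c "
from h import *
print(ctrl.get_obs()['ee_pos'])
to(.6426,-.0142,.0577,1.744)"
```

```text
12.7 [ 0.63979783 -0.01330865  0.10242152] [-3.13582606e+00 -1.54629290e-03  1.74516753e+00] [0.62884845 0.06383993 0.28505548]
steel 0.68 [314.0, 295.0] top z 0.2148 c [0.6351 0.0145] r 0.0026 mean [0.6352 0.0143]
amber 0.75 [313.0, 252.0] top z 0.1452 c [ 0.6423 -0.0134] r 0.016 mean [ 0.6418 -0.0099]
amber 0.4 [79.0, 148.0] top z 0.0969 c [0.4691 0.0147] r 0.0159 mean [0.4718 0.0156]
boxwood 0.96 [102.0, 235.0] top z 0.0966 c [ 0.4807 -0.0498] r 0.0145 mean [ 0.484  -0.0474]
[ 0.64268394 -0.01387523  0.10886921]
t 12.9 shift [-0.0014 -0.0011  0.2558] turn 0.0001
```

View pics/w6.png

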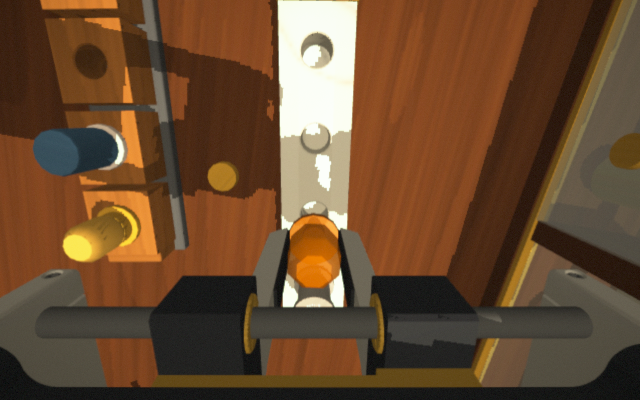

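The wrist picture shows amber at (313,252), upright and centred over the bar. The next sockets are visible at (315,137) and (317,49).

carry_out(
  motion=[
    [[0,0,0],0],
    [[0,0,0.12],0],
    [[0,0,0.2],0],
    [[0,0,0.248],0],
    [[0,0,0.248],0],
    [[0,0,0.248],0],
  ],
)

```text
time_s: 13.5
ee_pos: [0.6428, -0.0143, 0.0581]
eef_rot: [3.141, 0.0, 1.744]
force: [1.1, -0.3, -1.0]
grip_width: 0.0318
grip_force: 25.0
```

carry_out(
  motion=[
    [[0,0,0],0],
    [[0,0,0],0],
    [[0,0,0],0],
    [[0,0,0],0],
    [[0,0,0],0],
    [[0,0,0],0],
  ],
  hand=-1,
)

```text
time_s: 14.1
ee_pos: [0.6427, -0.0143, 0.0579]
eef_rot: [3.142, 0.0, 1.744]
force: [-0.5, 0.6, -0.2]
grip_width: 0.0759
grip_force: 0.0
```

carry_out(
  motion=[
    [[0,0,-0.2],0],
    [[0,0,-0.4],0],
    [[0,0,-0.5],0],
    [[0,0,-0.5],0],
    [[0,0,-0.5],0],
  ],
)

```text
time_s: 14.6
ee_pos: [0.6425, -0.0143, 0.1573]
eef_rot: [-3.141, -0.0, 1.744]
force: [0.2, -0.4, -0.8]
grip_width: 0.0935
grip_force: 0.0
```

```bash
python3 look.py w7; python3 -c "
from h import *
to(.4682,.0140,.157,1.746)"
```

```text
14.65 [ 0.64215184 -0.0142737   0.15648881] [-3.13982964e+00 -4.46842178e-04  1.74434869e+00] [0.63003507 0.06301391 0.33654512]
steel 0.84 [311.0, 267.0] top z 0.0972 c [ 0.6533 -0.0767] r 0.017 mean [ 0.6535 -0.0753]
steel 0.59 [23.0, 8.0] top z 0.0567 c [0.3555 0.1129] r 0.0084 mean [0.357 0.112]
amber 0.93 [314.0, 204.0] top z 0.097 c [ 0.6443 -0.0145] r 0.0161 mean [ 0.6438 -0.0123]
blue 0.85 [124.0, 143.0] top z 0.097 c [0.4685 0.0138] r 0.0159 mean [0.471  0.0151]
blue 0.21 [312.0, 120.0] top z 0.0503 c [0.638  0.0179] r 0.1384 mean [0.6321 0.0511]
boxwood 0.68 [134.0, 213.0] top z 0.0967 c [ 0.4808 -0.0503] r 0.0143 mean [ 0.4836 -0.0481]
t 14.85 shift [ 2.897e-01 -8.329e-01 -2.000e-04] turn -0.0003
```

carry_out(
  motion=[
    [[0.1,-0.28,0],0],
    [[0.2,-0.56,0],0],
    [[0.29,-0.833,0],0],
    [[0.29,-0.833,0],0],
    [[0.29,-0.833,0],0],
    [[0.29,-0.833,0],0],
    [[0.29,-0.833,0.2],0],
    [[0.29,-0.833,0.4],0],
    [[0.29,-0.833,0.5],0],
    [[0.29,-0.833,0.5],0],
    [[0.29,-0.833,0.5],0],
  ],
)

```text
time_s: 15.95
ee_pos: [0.4694, 0.0139, 0.0582]
eef_rot: [-3.141, -0.0, 1.744]
force: [-0.1, 0.0, 0.1]
grip_width: 0.0942
grip_force: 0.0
```

carry_out(
  motion=[
    [[0,0,0],0],
    [[0,0,0],0],
    [[0,0,0],0],
    [[0,0,0],0],
    [[0,0,0],0],
    [[0,0,0],0],
    [[0,0,0],0],
    [[0,0,0],0],
    [[0,0,0],0],
    [[0,0,0],0],
    [[0,0,0],0],
  ],
  hand=1,
)

```text
time_s: 17.05
ee_pos: [0.4685, 0.014, 0.0578]
eef_rot: [-3.141, -0.0, 1.744]
force: [-0.1, -0.1, 0.5]
grip_width: 0.0312
grip_force: 25.0
```

```bash
python3 -c "
from h import *
to(.6325,.0486,.157,1.744)"
```

```text
t 17.05 shift [ 0.0287  0.8374 -0.4959] turn 0.0
```

carry_out(
  motion=[
    [[0,0,-0.2],0],
    [[0,0,-0.4],0],
    [[0,0,-0.5],0],
    [[0,0,-0.5],0],
    [[0.01,0.25,-0.5],0],
    [[0.02,0.5,-0.5],0],
    [[0.029,0.837,-0.5],0],
    [[0.029,0.837,-0.5],0],
    [[0.029,0.837,-0.5],0],
    [[0.029,0.837,-0.5],0],
    [[0.029,0.837,-0.35],0],
    [[0.029,0.837,-0.25],0],
  ],
)

```text
time_s: 18.25
ee_pos: [0.6311, 0.0484, 0.1065]
eef_rot: [-3.141, -0.0, 1.744]
force: [0.5, 0.8, -1.1]
grip_width: 0.0306
grip_force: 25.0
```

```bash
python3 look.py w8|grep -v boxwood; python3 -c "
from h import *
print(ctrl.get_obs()['ee_pos'])
to(.6325,.0486,.0577,1.744)"; python3 soc.py w8 "[(315,137)]"|head -1
```

```text
18.3 [0.62973691 0.0482935  0.10307948] [-3.13605133e+00 -7.83720405e-04  1.74403012e+00] [0.61878681 0.12570716 0.28573241]
steel 0.84 [10.0, 72.0] top z 0.034 c [0.3646 0.1215] r 0.007 mean [0.3655 0.1218]
steel 0.64 [313.0, 358.0] top z 0.0966 c [ 0.6529 -0.0711] r 0.0158 mean [ 0.6517 -0.0642]
amber 0.75 [316.0, 298.0] top z 0.2161 c [0.6271 0.0769] r 0.0043 mean [0.6273 0.0766]
blue 0.98 [313.0, 256.0] top z 0.1456 c [0.6319 0.0494] r 0.0156 mean [0.6318 0.0516]
[0.63253396 0.04851683 0.10927035]
t 18.5 shift [ 0.0005 -0.0005  0.2579] turn 0.0
socket [0.6223 0.1128 0.048 ] 698 ((0.6221981048583984, 0.11256059259176254), 0.011860311031341553)
```

carry_out(
  motion=[
    [[0,0,0],0],
    [[0,0,0.12],0],
    [[0,0,0.2],0],
    [[0,0,0.248],0],
    [[0,0,0.248],0],
    [[0,0,0.248],0],
  ],
)

```text
time_s: 19.1
ee_pos: [0.6326, 0.0487, 0.0585]
eef_rot: [3.141, 0.0, 1.744]
force: [-0.1, -0.2, -0.5]
grip_width: 0.0306
grip_force: 25.0
```

carry_out(
  motion=[
    [[0,0,0],0],
    [[0,0,0],0],
    [[0,0,0],0],
    [[0,0,0],0],
    [[0,0,0],0],
    [[0,0,0],0],
  ],
  hand=-1,
)

```text
time_s: 19.7
ee_pos: [0.6325, 0.0486, 0.0583]
eef_rot: [3.141, 0.0, 1.744]
force: [0.2, -0.7, -0.2]
grip_width: 0.0756
grip_force: 0.0
```

carry_out(
  motion=[
    [[0,0,-0.2],0],
    [[0,0,-0.4],0],
    [[0,0,-0.5],0],
    [[0,0,-0.5],0],
    [[0,0,-0.5],0],
  ],
)

```text
time_s: 20.2
ee_pos: [0.6322, 0.0487, 0.1577]
eef_rot: [-3.141, -0.0, 1.744]
force: [0.9, 1.6, -0.7]
grip_width: 0.0939
grip_force: 0.0
```

```bash
python3 look.py w9; python3 -c "
from h import *
to(.4797,-.0507,.157,1.746)"
```

```text
20.25 [0.63192124 0.04864883 0.15688464] [-3.13982422e+00 -2.70078712e-04  1.74437455e+00] [0.61980362 0.1259801  0.33694712]
steel 0.72 [25.0, 76.0] top z 0.0798 c [0.358  0.1223] r 0.0135 mean [0.3618 0.1218]
steel 0.56 [312.0, 306.0] top z 0.0969 c [ 0.654  -0.0791] r 0.0154 mean [ 0.6551 -0.0837]
amber 0.94 [315.0, 265.0] top z 0.097 c [ 0.644  -0.0136] r 0.0157 mean [ 0.6436 -0.0103]
blue 0.66 [314.0, 206.0] top z 0.0972 c [0.6341 0.05  ] r 0.0151 mean [0.6336 0.0513]
blue 0.18 [183.0, 107.0] top z 0.0409 c [0.4648 0.0457] r 0.1372 mean [0.4472 0.1458]
boxwood 0.76 [154.0, 265.0] top z 0.0929 c [ 0.4811 -0.0481] r 0.014 mean [ 0.4833 -0.0398]
t 20.45 shift [-0.3575 -0.8362  0.0018] turn -0.0003
```

carry_out(
  motion=[
    [[-0.12,-0.28,0],0],
    [[-0.24,-0.56,0],0],
    [[-0.357,-0.835,0],0],
    [[-0.357,-0.835,0],0],
    [[-0.357,-0.835,0],0],
    [[-0.357,-0.835,0],0],
    [[-0.357,-0.835,0.2],0],
    [[-0.357,-0.835,0.4],0],
    [[-0.357,-0.835,0.5],0],
    [[-0.357,-0.835,0.5],0],
    [[-0.357,-0.835,0.5],0],
  ],
)

```text
time_s: 21.55
ee_pos: [0.481, -0.0501, 0.0586]
eef_rot: [-3.142, -0.0, 1.745]
force: [-0.6, -0.7, 0.3]
grip_width: 0.094
grip_force: 0.0
```

carry_out(
  motion=[
    [[0,0,0],0],
    [[0,0,0],0],
    [[0,0,0],0],
    [[0,0,0],0],
    [[0,0,0],0],
    [[0,0,0],0],
    [[0,0,0],0],
    [[0,0,0],0],
    [[0,0,0],0],
    [[0,0,0],0],
    [[0,0,0],0],
    [[0,0,0],0],
  ],
  hand=1,
)

```text
time_s: 22.75
ee_pos: [0.4802, -0.0505, 0.0582]
eef_rot: [-3.142, 0.0, 1.744]
force: [-0.5, 0.0, -0.2]
grip_width: 0.0287
grip_force: 25.0
```

```bash
python3 -c "
from h import *
to(.6223,.1116,.157,1.744)"
```

```text
t 22.75 shift [ 0.6758  0.8396 -0.4939] turn 0.0001
```

carry_out(
  motion=[
    [[0,0,-0.2],0],
    [[0,0,-0.4],0],
    [[0,0,-0.5],0],
    [[0,0,-0.5],0],
    [[0.18,0.22,-0.5],0],
    [[0.36,0.44,-0.5],0],
    [[0.676,0.84,-0.5],0],
    [[0.676,0.84,-0.5],0],
    [[0.676,0.84,-0.5],0],
    [[0.676,0.84,-0.5],0],
    [[0.676,0.84,-0.35],0],
    [[0.676,0.84,-0.25],0],
  ],
)

```text
time_s: 23.95
ee_pos: [0.6212, 0.1107, 0.1058]
eef_rot: [-3.139, 0.0, 1.744]
force: [-0.3, -0.6, -1.5]
grip_width: 0.0283
grip_force: 25.0
```

```bash
python3 look.py w10|grep -E "^2|boxwood"; python3 -c "
from h import *
print(ctrl.get_obs()['ee_pos'])
to(.6223,.1118,.0582,1.744)"
```

```text
24.0 [0.61979155 0.1103914  0.10251185] [-3.13477005e+00 -2.11589369e-04  1.74358599e+00] [0.60908797 0.18808793 0.28508414]
boxwood 0.56 [314.0, 253.0] top z 0.1445 c [0.6225 0.1102] r 0.0154 mean [0.6219 0.1139]
[0.62254093 0.111131   0.10923856]
t 24.2 shift [ 0.0035 -0.0009  0.2552] turn -0.0
```

View pics/w10.png

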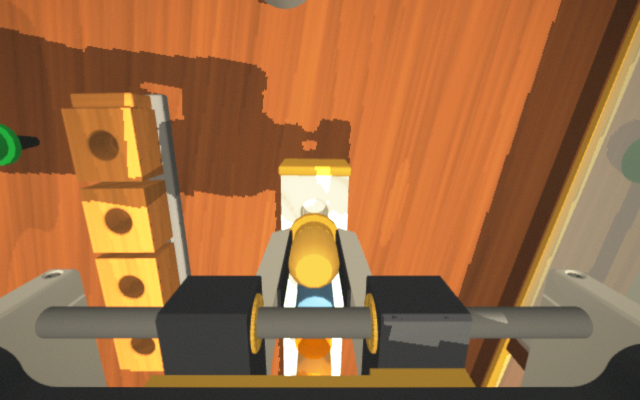

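The picture shows boxwood held upright at (314,253), just ahead of the last free socket at (313,208). Blue and amber stand behind it, and the old rack is empty. I'll shift 1 mm along the row and lower it.

carry_out(
  motion=[
    [[0.005,0,0],0],
    [[0.005,0,0.12],0],
    [[0.005,0,0.2],0],
    [[0.005,0,0.248],0],
    [[0.005,0,0.248],0],
    [[0.005,0,0.248],0],
  ],
)

```text
time_s: 24.8
ee_pos: [0.6224, 0.1127, 0.0588]
eef_rot: [3.141, 0.0, 1.744]
force: [-0.7, -0.3, -0.7]
grip_width: 0.0284
grip_force: 25.0
```

carry_out(
  motion=[
    [[0,0,0],0],
    [[0,0,0],0],
    [[0,0,0],0],
    [[0,0,0],0],
    [[0,0,0],0],
    [[0,0,0],0],
  ],
  hand=-1,
)

```text
time_s: 25.4
ee_pos: [0.6222, 0.1126, 0.0587]
eef_rot: [3.142, 0.0, 1.744]
force: [-0.6, -0.5, 0.4]
grip_width: 0.0726
grip_force: 0.0
```

carry_out(
  motion=[
    [[0,0,-0.2],0],
    [[0,0,-0.4],0],
    [[0,0,-0.6],0],
    [[0.2,-0.2,-0.7],0],
    [[0.4,-0.4,-0.7],0],
    [[0.6,-0.6,-0.7],0],
    [[0.8,-0.8,-0.7],0],
    [[0.8,-0.8,-0.7],0],
    [[0.8,-0.8,-0.7],0],
    [[0.8,-0.8,-0.7],0],
  ],
)

```text
time_s: 26.4
ee_pos: [0.437, 0.2428, 0.199]
eef_rot: [3.141, -0.0, 1.745]
force: [-0.1, -0.0, 1.4]
grip_width: 0.094
grip_force: 0.0
```

```bash
python3 - <<'E'
from h import *
im=[]
for c,b in (("top",(250,70,400,230)),("scene",(270,130,470,330))):
    p,d=camera(c);i=camera_info(c);x0,y0,x1,y1=b
    im.append(cv2.resize(p[y0:y1,x0:x1],(400,400)))
    v,u=np.mgrid[0:400,0:640];W=world(i,np.c_[u.ravel(),v.ravel()],d.ravel()).reshape(400,640,3)
    m=(W[...,2]>.08)&(W[...,2]<.105)&(W[...,0]>.57)&(W[...,0]<.7)&(abs(W[...,1]-.02)<.15)
    n,l,st,_=cv2.connectedComponentsWithStats(m.astype(np.uint8))
    for k in range(1,n):
        if st[k,4]>20:
            q=W[l==k];cc,r=cv2.minEnclosingCircle(q[:,:2].astype(np.float32));print(c,np.round(cc,4),round(r,4),q[:,2].max().round(4))
cv2.imwrite("pics/end.png",np.hstack(im))
E
```

```text
top [ 0.6522 -0.0774] 0.0169 0.0989
top [ 0.6425 -0.0147] 0.0157 0.0984
top [0.6322 0.0488] 0.0156 0.0981
top [0.6222 0.1121] 0.0146 0.0983
scene [0.623  0.1092] 0.0144 0.0954
scene [0.6334 0.0469] 0.0164 0.096
scene [ 0.6426 -0.0167] 0.0161 0.0952
scene [ 0.6526 -0.0783] 0.0177 0.0962
```

View pics/end.png

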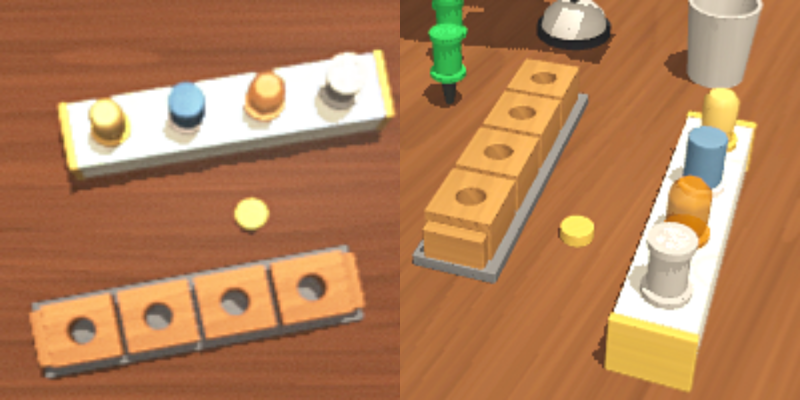

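The picture shows all four pieces seated and upright in the display rack, left to right boxwood (108,120), blue (186,107), amber (265,95) and steel (344,80). The old rack is empty and the arm is clear.

```bash
python3 -c "
from h import *
print(ctrl.hand_in())"
```

```text
the job is handed in; nothing more can be done
None
```

All four pieces are in the display rack in reverse order (boxwood, blue, amber, steel from my left), seated, upright and released in the final pictures; I handed the job in at about 26.5 s, and the hand-in call returned no verdict.

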